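# Dig the spanner out of the clamp bin

## Robot

A 7-joint arm with a two-finger parallel gripper is mounted at the origin on the work surface. World frame = base frame: x ahead of the robot, y to its left, z up, the work surface at z = 0. Lengths are in m, angles in rad, forces in N, time in s.
With the tool pointing down it reaches from about 0.4 to 0.925 m from the base axis. Payload 4.1 kg.
Tool frame: the origin (TCP) lies at the very end of the fingers, on their centre line; the grasp point (between the pads) lies 19 mm behind it; z points along the fingers, y is the line along which they close (so a half turn about z gives the same grasp; the last joint's range is limited). The gripper opens to 85 mm and grips with 20 to 120 N. Pads are 22 mm wide; open, the fingers measure 114 mm over their backs; the gripper's body (76 mm by 85 mm) begins 54 mm behind the grasp point. The pads swing forward as they close: fully open they stand 13 mm farther back than shut.
Start: joints at [1.064, 0.398, 0.045, 1.537, -0.019, 1.207, -0.051], TCP at [0.258, -0.597, 0.231] pointing down, gripper open.
Joint ranges: [-2.82, 2.82], [-0.49, 2.23], [-1.37, 1.46], [0, 2.46], [-1.36, 4.5], [0.23, 2], [-2.94, 2.94]. Speed limits (rad/s): [2.57, 2.57, 3.14, 3.14, 3.14, 3.14, 3.14].

## Interface

Orientations are given as a rotation vector (axis times angle).
In Python, from cell import sense, snapshot, hand_in, search_frame, regions_of, landmark_of gives the robot as it stands. The module is installed in compiled form; this text tells all that it offers.
- The arm moves only by the shell command python3 -m creep 'ROWS'. ROWS is text: rows parted by semicolons, each of 7 numbers parted by spaces: the shift along the world's x, y, z scaled (see below), then the turn, a rotation vector about the world's x, y, z scaled (see below), then the opening, from -1 (shut) to 1 (fully open), so that 0 is half open. A call has exactly 5 rows; each row shifts and turns the commanded pose from where the row before left it; what a row does not reach is not made up. The controller multiplies each number of a shift by 150 mm and each number of a turn by 180 degrees. A row lasts 1/10 s, in which the tool goes at most 50 mm and 8.59 degrees, less where a joint would pass 70% of its speed; a pose out of reach is approached as far as the arm can. A call with a number of a shift or a turn outside -1 to 1 is refused whole. A call with a gripper value outside its range is refused whole. The fingers move at their own pace and stop on an object; the grip force is fixed at half the most. Time passes only in rows, so rows that do not move let the fingers close, or fill a call up. It gives the time, the measured TCP pose, the force, the opening and the grip force at its end, in the units of the state.
- sense(): the state, without advancing time (a new reading comes with each control period).
- snapshot(name): name is "scene" or "top" or "wrist"; returns a dict with "image" (384x512x3 uint8, red, green, blue), "range_z" (384x512 float32, m along the optical axis (not along the pixel's ray), 0 where there is no reading), "intrinsics" (3x3 intrinsics, pixels), "origin" and "attitude" of the camera in the world; the wrist camera has in their place "T_tool_cam" (4x4, takes a point from camera to tool coordinates, whose origin is the TCP and whose axes are the flange's). Camera axes: x right, y down, z forward; pixel columns grow to the right and rows downward; lengths in m; the calibration is good to about 2 mm. A picture is of the moment at which its call begins: read the wrist's pose just before it.
- hand_in(): hands the job in; it is judged then, once.
Trained networks look in the newest picture that a camera, given by its name, has taken for a name from the list of things; names that differ only in an ending like _2 or _b are one class to them, and where a whole thing is asked for, a point or a joint stands for the part that bears it (a point fixed in the world has none). Each returns a list of dicts, best first, with "conf" (0 to 1); they miss things now and then, are a little off and sometimes report something else, mostly with a low value. They report only what shows in the picture. A call takes as long as a camera call. They do not tell look-alikes from the thing itself.
- search_frame(camera, query): "centre" ([x, y, z] in m, in world coordinates, good to about 4 mm: the middle of the surface that is visible of it).
- regions_of(camera, query): "region" (384x512 bool, what is visible of it).
- landmark_of(camera, query): "centre" ([x, y, z] in m, in world coordinates, good to about 4 mm: a listed point, or the origin of a listed thing).
The state is a dict: "clock": time; "qpos": joint angles; "qd": joint speeds; "joint_torque": joint torques, N m; "eef_pos": TCP position; "tool_rot": TCP orientation; "ft_force": force on the tool from outside, world axes, zero at the start; "ft_torque": the same for the moment, N m; "width": finger opening in m; "grip_force": force on a finger pad.
Only numpy, scipy, OpenCV 4.12 (cv2) and the standard library are available. Lean on these libraries where they do the work, as an engineer would, in place of code of your own. Each camera call takes 0.05 s, during which the arm holds its last target. There are 200 camera calls.

## Task

A spanner is buried in the grey clamp bin under a blue rod coupler and a yellow bracket. Move both pieces aside inside the bin so that nothing lies over the spanner, leaving them standing on the bin floor the right way up, then lift the spanner out and lay it gently, flat and lengthwise, in the blue tray. Set the pieces down rather than dropping them, keep the small parts (brass nut, collar, red jaw block) in the bin, and leave the beaker on the stirrer alone.

Things in the scene. Friction and masses are not known exactly. Their poses are not given: they have to be found in the camera images.
- bin: Grey open bin, fixed, outside 260 (x) x 390 (y) x 45 high, walls and floor 5 thick. Origin: centre of its underside; x and y along its sides, z up. The spanner lies in the +y or the -y half, about 95 from the centre; in the other half a brass nut lies about the middle, with a collar and a red jaw block in line with it along y; that half is free from about 25 either side of this line out to the walls.
- spanner: Loose steel open-and-ring spanner lying flat on the bin floor, about 0.11 kg, 150 long (x), shank 14 wide (y), 8 thick (z); the ends are up to 31 wide, open jaw at +x, ring at -x. Origin: middle of the shank, on its underside. Grip across the shank.
- coupler: Loose blue and steel rod coupler, about 0.22 kg: two blue blocks, each 28 (x) x 24 (y) x 48 high, at y = +38 and -38, with wing screws to 61 high, joined by a round steel rod of 14 diameter along y, its axis 36 above the underside; the rod is bare over the 52 between the blocks, good to grip across x. It stands on its blocks with the rod about 38 from the spanner's middle, crossing above the shank or its end. Origin: centre of its underside.
- bracket: Loose yellow bridge bracket, about 0.16 kg: plate 54 (x) x 76 (y), its top 25 above the underside, on two legs 20 high (6 thick, along x at y = +35 and -35), with an upright black knob in the middle, 20 diameter, from 36 to 60 above the underside, good to grip any way round. It stands astride the spanner, about 38 from the spanner's middle on the side away from the coupler. Origin: centre of its underside.
- nut: Loose round brass nut, 30 diameter, 18 high, on the bin floor; it stays in the bin. Origin: centre of its underside.
- collar: Loose aluminium collar, 24 diameter, 16 high, about 50 from the nut towards the bin's -y side; it stays in the bin. Origin: centre of its underside.
- jaw: Loose red clamp jaw block, 22 (x) x 34 (y) x 20 high, about 50 from the nut towards the bin's +y side; it stays in the bin. Origin: centre of its underside.
- tray: Blue shallow tray, fixed on the bench to the left or right of the bin (a white stirrer, 170 x 150 x 77 high, fixed, stands on the other side): outside 220 (x, its length) x 140 (y) x 15 high, walls and floor 4 thick. Origin: centre of its underside, z up.
- beaker: Clear loose beaker, 70 diameter, 70 high, standing on the stirrer's round plate (77 above the bench), its rim 147 above the bench; leave alone. Origin: centre of its underside.
There are look-alikes about, which are no part of the job. Of the things shaped like the bracket, the yellow one is meant. Of the things that look like the coupler, the smallest one is meant.

How it is judged:
By the outcome, as a careful person would: the job done as asked, in the order asked, and still so for the second after the job is handed in, with the robot touching nothing.
It also fails if it takes over 67 s, if anything falls off the work surface, if the arm or the gripper's body presses on something with over 40 N, if the wrist force passes 120 N, or if a joint passes its speed limit or range.

## Working session

There is one attempt and no reset: what is moved stays moved. The work goes in short steps, Python scripts to look and compute and a shell command to move; the robot and the scene stay as the last step left them, time stands still between calls to the robot, and variables do not carry over. Pictures are saved under pics/ and viewed, at most 10 in all, crops included, and the job is handed in when it is done.

```bash
mkdir -p pics
cat > h.py <<'E'
import numpy as np, cv2
from cell import *
def pts(s):
    K=s["intrinsics"];z=s["range_z"];v,u=np.indices(z.shape)
    p=np.stack([(u-K[0][2])/K[0][0]*z,(v-K[1][2])/K[1][1]*z,z],-1)
    A=np.array(s["attitude"])
    if A.shape!=(3,3):
        from scipy.spatial.transform import Rotation as R
        A=R.from_rotvec(A).as_matrix()
    return p@A.T+np.array(s["origin"])
E
python3 - <<'E'
from h import *
st=sense();print(st["clock"],st["eef_pos"],st["tool_rot"],st["width"])
for c in("scene","top"):
    s=snapshot(c);print(c,s["origin"],s["attitude"])
    cv2.imwrite(f"pics/{c}0.png",s["image"][:,:,::-1]);np.save(f"{c}0.npy",pts(s))
    for q in("bin","spanner","coupler","bracket","nut","collar","jaw","tray","beaker"):
        print(q,[(np.round(d["centre"],3).tolist(),round(d["conf"],2)) for d in landmark_of(c,q)[:4]])
E
```

```text
0.0 [ 0.25755886 -0.59610083  0.23029211] [-3.07465462e+00 -6.35943065e-01  7.89574272e-04] 0.0853227593528464
scene [ 0.96724539 -0.67328173  0.76460348] [-2.14677677 -0.73938098  0.32204641]
bin [([0.578, 0.105, 0.007], 0.67), ([0.601, -0.005, -0.002], 0.6)]
spanner [([0.58, 0.107, 0.008], 0.74), ([0.609, 0.09, 0.002], 0.55)]
coupler [([0.647, 0.076, 0.009], 0.79), ([0.274, 0.352, -0.001], 0.58)]
bracket [([0.58, 0.108, 0.006], 0.94), ([0.321, 0.196, -0.0], 0.69), ([0.375, 0.078, -0.0], 0.67)]
nut [([0.588, -0.096, 0.002], 0.46)]
collar [([0.585, -0.152, 0.006], 0.45)]
jaw [([0.59, -0.055, 0.005], 0.56), ([0.587, -0.152, 0.002], 0.55)]
tray [([0.52, 0.379, -0.004], 0.67)]
beaker [([0.496, -0.373, 0.075], 0.77), ([0.646, 0.076, 0.007], 0.53)]
top [0.14427947 0.01674742 1.52261825] [-2.0558281   2.16061389 -0.22941594]
bin [([0.595, -0.002, 0.001], 0.83), ([0.518, 0.374, -0.0], 0.29)]
spanner [([0.612, 0.089, 0.009], 0.63)]
coupler [([0.34, -0.193, 0.003], 0.79), ([0.277, 0.351, -0.0], 0.71), ([0.642, 0.072, 0.004], 0.64), ([0.584, -0.148, 0.001], 0.42)]
bracket [([0.378, 0.074, 0.003], 0.95), ([0.577, 0.109, 0.008], 0.8), ([0.321, 0.192, 0.001], 0.65)]
nut [([0.59, -0.101, 0.007], 0.59), ([0.647, 0.073, 0.002], 0.23)]
collar [([0.584, -0.149, 0.005], 0.55)]
jaw [([0.587, -0.05, 0.008], 0.51)]
tray [([0.517, 0.375, -0.005], 0.73)]
beaker [([0.494, -0.376, 0.079], 0.72)]
```

View pics/scene0.png

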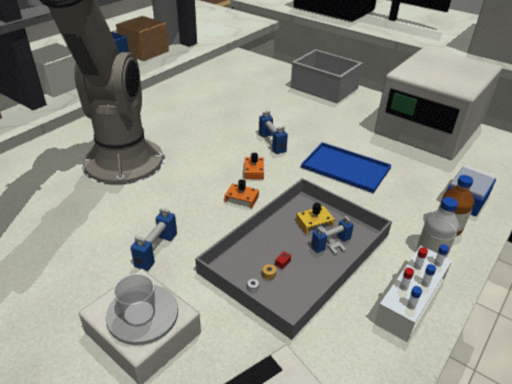

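View pics/top0.png

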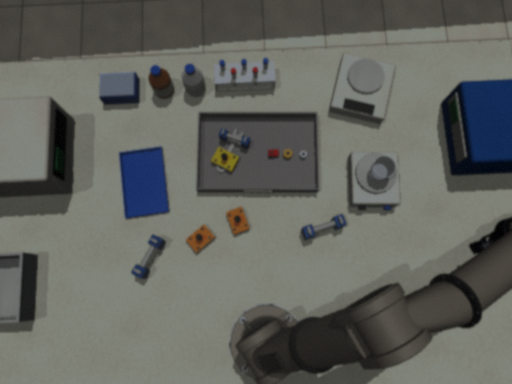

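The candidates shaped like the coupler in the scene view are at (332,232) in the bin, (273,130), and (155,240) by the stirrer. The bin one is the smallest and stands over the spanner. Of the brackets, the yellow one is at (316,218) in the bin, and the orange ones at (254,166) and (241,193) are look-alikes. I'll confirm with a crop and measure the yaws.

Run:
```python
from h import *
im=cv2.imread("pics/scene0.png")
cv2.imwrite("pics/crop0.png",cv2.resize(im[95:335,110:410],None,fx=2.5,fy=2.5,interpolation=cv2.INTER_CUBIC))
P=np.load("scene0.npy");T=np.load("top0.npy")
def ob(X):
    r=cv2.minAreaRect((X[:,:2]*1000).astype(np.float32));return np.round(r[0],0),np.round(r[1],0),round(r[2],1)
import itertools
hsv=cv2.cvtColor(im,cv2.COLOR_BGR2HSV);ht=cv2.cvtColor(cv2.imread("pics/top0.png"),cv2.COLOR_BGR2HSV)
for n,H,Q in(("scene",hsv,P),("top",ht,T)):
    inb=(Q[...,0]>.48)&(Q[...,0]<.72)&(abs(Q[...,1])<.2)&(Q[...,2]>.002)
    m=inb&(H[...,1]>150)&(H[...,0]>20)&(H[...,0]<35)&(Q[...,1]>.03)&(abs(Q[...,2]-.03)<.007)
    print(n,"yellow plate",ob(Q[m]),m.sum(),np.median(Q[m][:,2]))
    k=inb&(Q[...,1]>.03)&(Q[...,2]>.055); print("high pts",np.round(Q[k]*1000)[::max(1,k.sum()//12)].tolist())
    w=(Q[...,2]>.038)&(Q[...,2]<.05)&(Q[...,0]>.42)&(Q[...,0]<.78)&(abs(Q[...,1])<.25)
    print("rim",ob(Q[w]))
    b=inb&(H[...,0]>100)&(H[...,0]<130)&(H[...,1]>130)&(Q[...,1]>.0)&(Q[...,2]>.015)
    nl,L=cv2.connectedComponents(b.astype(np.uint8))
    for i in range(1,nl):
        if (L==i).sum()>15: print("blue",(L==i).sum(),np.round(Q[L==i].mean(0),3))
    t=(H[...,0]>100)&(H[...,0]<130)&(H[...,1]>150)&(Q[...,0]>.38)&(Q[...,0]<.66)&(Q[...,1]>.28)&(Q[...,1]<.5)&(Q[...,2]<.03)
    print("tray",ob(Q[t]))
```

```text
scene yellow plate (array([577., 106.]), array([78., 54.]), 60.0) 397 0.03028960576446038
high pts [[568.0, 109.0, 67.0], [580.0, 112.0, 67.0], [573.0, 100.0, 66.0], [579.0, 101.0, 65.0], [585.0, 100.0, 65.0], [585.0, 111.0, 56.0], [649.0, 111.0, 62.0], [658.0, 107.0, 64.0], [648.0, 100.0, 57.0], [661.0, 104.0, 55.0], [623.0, 37.0, 63.0], [628.0, 34.0, 61.0], [632.0, 33.0, 58.0]]
rim (array([595.,   1.]), array([395., 263.]), 87.1)
blue 154 [0.663 0.101 0.038]
blue 184 [0.634 0.03  0.039]
tray (array([518., 372.]), array([220., 149.]), 6.0)
top yellow plate (array([575., 107.]), array([76., 52.]), 59.1) 290 0.029818048480522164
high pts [[668.0, 107.0, 56.0], [658.0, 106.0, 65.0], [649.0, 110.0, 71.0], [648.0, 110.0, 66.0], [635.0, 37.0, 64.0], [628.0, 37.0, 62.0], [626.0, 31.0, 58.0], [620.0, 44.0, 59.0], [581.0, 112.0, 68.0], [579.0, 116.0, 62.0], [577.0, 100.0, 66.0], [575.0, 103.0, 64.0], [570.0, 106.0, 71.0], [567.0, 106.0, 70.0]]
rim (array([606., -25.]), array([442., 292.]), 88.2)
blue 20 [0.621 0.036 0.052]
tray (array([517., 373.]), array([216., 137.]), 5.7)
```

View pics/crop0.png

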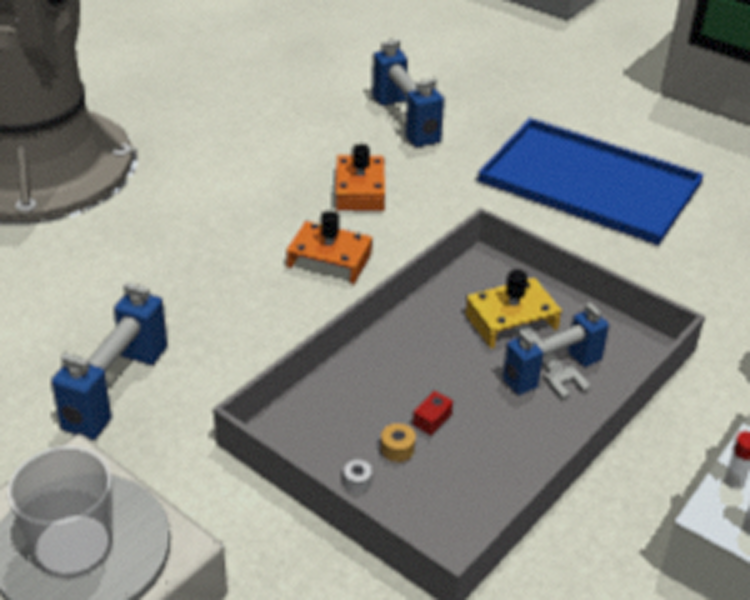

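The crop confirms that the small coupler standing over the spanner's open jaw and the yellow bracket beside it are the ones meant. The other couplers are clearly bigger and the other brackets are orange. Coupler: about (0.644, 0.072), yaw about -21.5°. Next I go above it.

```bash
python3 -m creep '0.128 0.222 0 0 0 0.0125 0.2;0.128 0.222 0 0 0 0.0125 0.2;0.128 0.222 0 0 0 0.0125 0.2;0.128 0.222 0 0 0 0.0125 0.2;0.128 0.222 0 0 0 0.0125 0.2'
python3 -m creep '0.128 0.222 0 0 0 0.0125 0.2;0.128 0.222 0 0 0 0.0125 0.2;0.128 0.222 0 0 0 0.0125 0.2;0.128 0.222 0 0 0 0.0125 0.2;0.128 0.222 0 0 0 0.0125 0.2'
python3 -m creep '0.128 0.222 0 0 0 0.0125 0.2;0.128 0.222 0 0 0 0.0125 0.2;0.128 0.222 0 0 0 0.0125 0.2;0.128 0.222 0 0 0 0.0125 0.2;0.128 0.222 0 0 0 0.0125 0.2'
python3 -m creep '0.128 0.222 0 0 0 0.0125 0.2;0.128 0.222 0 0 0 0.0125 0.2;0.128 0.222 0 0 0 0.0125 0.2;0.128 0.222 0 0 0 0.0125 0.2;0.128 0.222 0 0 0 0.0125 0.2'
```

```text
clock: 1.5
eef_pos: [0.3544, -0.4289, 0.2315]
tool_rot: [2.998, 0.937, 0.0]
ft_force: [0.4, -0.1, 0.2]
width: 0.0511
grip_force: 0.0
clock: 2.0
eef_pos: [0.4505, -0.2624, 0.2316]
tool_rot: [2.892, 1.226, 0.001]
ft_force: [0.1, -0.1, -0.6]
width: 0.0509
grip_force: 0.0
clock: 2.5
eef_pos: [0.5465, -0.0959, 0.2316]
tool_rot: [2.758, 1.503, 0.001]
ft_force: [0.6, -0.4, 0.7]
width: 0.0516
grip_force: 0.0
clock: 3.0
eef_pos: [0.6425, 0.0704, 0.2315]
tool_rot: [2.597, 1.766, 0.0]
ft_force: [-0.1, -0.3, -0.0]
width: 0.0511
grip_force: 0.0
```

```bash
cat >> h.py <<'E'
from scipy.spatial.transform import Rotation as R
def wrist(name=None):
    st=sense();s=snapshot("wrist");T=np.array(s["T_tool_cam"])
    Rt=R.from_rotvec(st["tool_rot"]).as_matrix()
    s["attitude"]=Rt@T[:3,:3];s["origin"]=Rt@T[:3,3]+np.array(st["eef_pos"])
    if name: cv2.imwrite(f"pics/{name}.png",s["image"][:,:,::-1])
    return st,s["image"],cv2.cvtColor(s["image"],cv2.COLOR_RGB2HSV),pts(s)
def ob(X):
    r=cv2.minAreaRect((X[:,:2]*1000).astype(np.float32));return np.round(r[0],1).tolist(),np.round(r[1],0).tolist(),round(r[2],1)
E
python3 - <<'E'
from h import *
st,im,H,Q=wrist("w1")
z=Q[...,2]
print("eef",np.round(st["eef_pos"],4))
b=(H[...,0]>100)&(H[...,0]<130)&(H[...,1]>130)&(abs(z-.053)<.005)&(abs(Q[...,1])<.2)
nl,L=cv2.connectedComponents(b.astype(np.uint8))
for i in range(1,nl):
    if (L==i).sum()>60: print("blue top",(L==i).sum(),np.round(Q[L==i].mean(0),4),ob(Q[L==i]))
y=(H[...,0]>20)&(H[...,0]<35)&(H[...,1]>130)&(abs(z-.03)<.006)
print("plate",y.sum(),ob(Q[y]))
k=(z>.058)&(z<.075)&(H[...,2]<70); print("knob",k.sum(),np.round(Q[k].mean(0),4))
for q in("coupler","bracket","spanner"): print(q,[(np.round(d["centre"],3).tolist(),round(d["conf"],2)) for d in landmark_of("wrist",q)[:2]])
E
```

```text
eef [0.6425 0.0704 0.2315]
blue top 286 [0.6613 0.1076 0.0544] ([660.3, 107.3], [20.0, 25.0], 68.7)
blue top 188 [0.6331 0.04   0.0544] ([631.6, 37.5], [20.0, 25.0], 68.1)
plate 1841 ([579.2, 106.2], [76.0, 54.0], 60.3)
knob 512 [0.5287 0.0159 0.0631]
coupler [([0.651, 0.075, 0.007], 0.72), ([0.339, -0.191, -0.001], 0.58)]
bracket [([0.322, 0.193, 0.0], 0.86), ([0.378, 0.072, -0.003], 0.85)]
spanner [([0.611, 0.091, 0.006], 0.94)]
```

View pics/w1.png

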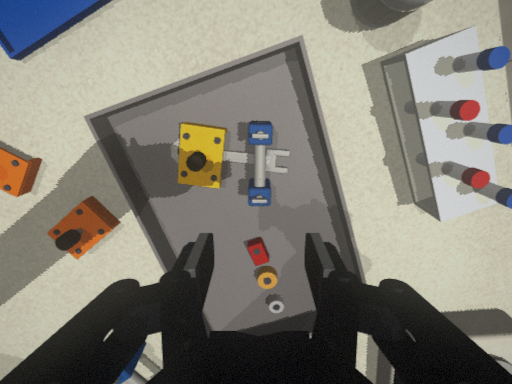

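The picture shows the coupler's blue blocks at (260,133) and (259,192), the bracket knob at (196,161) and the spanner jaw at (278,160). Coupler centre ≈ (0.646, 0.073). I'll descend, grip and lift.

```bash
python3 -m creep '0.024 0.013 -0.27 0 0 0 0;0 0 -0.27 0 0 0 0;0 0 -0.27 0 0 0 0;0 0 -0.27 0 0 0 0;0 0 -0.15 0 0 0 0'
python3 -m creep '0 0 -0.1 0 0 0 0;0 0 -0.06 0 0 0 0;0 0 0 0 0 0 0;0 0 0 0 0 0 -1;0 0 0 0 0 0 -1'
python3 -m creep '0 0 0 0 0 0 -1;0 0 0 0 0 0 -1;0 0 0 0 0 0 -1;0 0 0 0 0 0 -1;0 0 0 0 0 0 -1'
```

```text
clock: 3.7
eef_pos: [0.6428, 0.0679, 0.0433]
tool_rot: [-2.601, -1.761, 0.009]
ft_force: [-0.2, -0.0, -0.7]
width: 0.043
grip_force: 0.0
clock: 4.2
eef_pos: [0.6464, 0.0715, 0.0245]
tool_rot: [2.598, 1.764, 0.003]
ft_force: [-2.3, -0.4, 1.7]
width: 0.0144
grip_force: 0.8
clock: 4.7
eef_pos: [0.6463, 0.0716, 0.0245]
tool_rot: [2.598, 1.764, 0.003]
ft_force: [-1.8, -0.4, 6.8]
width: 0.0121
grip_force: 58.6
```

```bash
python3 -m creep '0 0 0.1 0 0 0 -1;0 0 0.15 0 0 0 -1;0 0 0.15 0 0 0 -1;0 0 0 0 0 0 -1;0 0 0 0 0 0 -1'
python3 -m creep '0.025 -0.223 0 0 0 0.0206 -1;0.025 -0.223 0 0 0 0.0206 -1;0.025 -0.223 0 0 0 0.0206 -1;0.025 -0.223 0 0 0 0.0206 -1;0.025 -0.223 0 0 0 0.0206 -1'
python3 -m creep '0 0 0 0 0 0 -1;0 0 0 0 0 0 -1;0 0 0 0 0 0 -1;0 0 0 0 0 0 -1;0 0 0 0 0 0 -1'
python3 - <<'E'
from h import *
st,im,H,Q=wrist("w2")
z=Q[...,2]
b=(H[...,0]>100)&(H[...,0]<130)&(H[...,1]>130)&(abs(Q[...,1]+.1)<.1)&(abs(Q[...,0]-.66)<.05)&(z>.07)
nl,L=cv2.connectedComponents(b.astype(np.uint8))
for i in range(1,nl):
    if (L==i).sum()>60: print("blue top",(L==i).sum(),np.round(Q[L==i].mean(0),4),np.round(np.percentile(Q[L==i][:,2],[5,50,95]),4))
E
```

```text
clock: 5.2
eef_pos: [0.6454, 0.0711, 0.083]
tool_rot: [2.598, 1.765, 0.001]
ft_force: [-0.6, 0.1, -3.8]
width: 0.0122
grip_force: 58.7
clock: 5.7
eef_pos: [0.6627, -0.0974, 0.0807]
tool_rot: [-2.276, -2.162, 0.004]
ft_force: [-0.0, 0.2, -2.6]
width: 0.0115
grip_force: 58.7
clock: 6.2
eef_pos: [0.664, -0.0944, 0.0827]
tool_rot: [-2.278, -2.163, -0.0]
ft_force: [-0.8, 0.3, -2.8]
width: 0.0118
grip_force: 58.8
blue top 1996 [ 0.6681 -0.0532  0.1134] [0.111  0.1129 0.1143]
blue top 865 [ 0.6643 -0.1226  0.1128] [0.107  0.1126 0.1144]
```

View pics/w2.png

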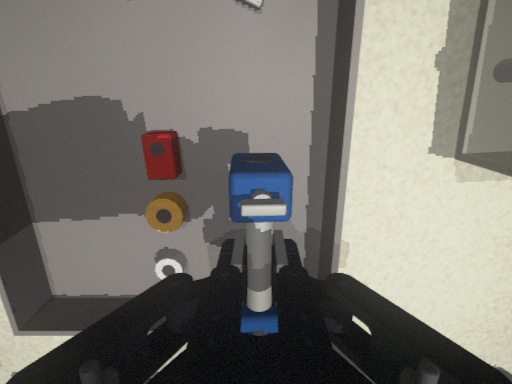

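The coupler hangs level, with its blocks at (260,187) and (259,318), clear of the nut (167,212), the jaw (161,155) and the wall. I'll lower it.

```bash
python3 -m creep '0 0 -0.15 0 0 0 -1;0 0 -0.12 0 0 0 -1;0 0 -0.06 0 0 0 -1;0 0 -0.02 0 0 0 -1;0 0 0 0 0 0 -1'
python3 -m creep '0 0 -0.01 0 0 0 -1;0 0 -0.01 0 0 0 -1;0 0 -0.008 0 0 0 -1;0 0 -0.008 0 0 0 -1;0 0 0 0 0 0 -1'
python3 -c "
from h import *
s=sense();print(s['eef_pos'],s['ft_force'])"
```

```text
clock: 6.75
eef_pos: [0.664, -0.0959, 0.0299]
tool_rot: [-2.28, -2.16, 0.001]
ft_force: [0.5, 0.5, -1.8]
width: 0.0117
grip_force: 58.7
clock: 7.25
eef_pos: [0.6641, -0.0961, 0.0249]
tool_rot: [2.281, 2.161, -0.0]
ft_force: [-0.3, -0.2, -2.5]
width: 0.0119
grip_force: 58.7
[ 0.66409106 -0.09605482  0.02489289] [-0.29220811 -0.23793211 -2.46069246]
```

```bash
python3 -m creep '0 0 -0.005 0 0 0 -1;0 0 0 0 0 0 -1;0 0 -0.005 0 0 0 -1;0 0 0 0 0 0 -1;0 0 0 0 0 0 -1'
```

```text
clock: 7.75
eef_pos: [0.6643, -0.0961, 0.0246]
tool_rot: [2.28, 2.16, -0.0]
ft_force: [-2.9, 0.3, 5.3]
width: 0.0122
grip_force: 59.5
```

```bash
python3 -m creep '0 0 0 0 0 0 -0.6;0 0 0 0 0 0 -0.2;0 0 0 0 0 0 -0.1;0 0 0 0 0 0 -0.1;0 0 0.05 0 0 0 -0.1'
python3 -m creep '0 0 0.12 0 0 0 -0.1;0 0 0.2 0 0 0 -0.1;0 0 0.25 0 0 0 -0.1;0 0 0.2 0 0 0 -0.1;0 0 0.15 0 0 0 0'
python3 -m creep '-0.095 0.225 0 0 0 -0.025 0;-0.095 0.225 0 0 0 -0.025 0;-0.095 0.225 0 0 0 -0.025 0;-0.095 0.225 0 0 0 -0.025 0;-0.095 0.225 0 0 0 -0.025 0'
python3 -m creep '-0.095 0.225 0 0 0 -0.025 0;0 0 0 0 0 0 0;0 0 0 0 0 0 0;0 0 0 0 0 0 0;0 0 0 0 0 0 0'
python3 - <<'E'
from h import *
st,im,H,Q=wrist("w3")
z=Q[...,2]
print("eef",np.round(st["eef_pos"],4),st["tool_rot"])
y=(H[...,0]>20)&(H[...,0]<35)&(H[...,1]>130)&(abs(z-.03)<.006)&(Q[...,1]>.02)
print("plate",y.sum(),ob(Q[y]))
k=(z>.055)&(z<.072)&(abs(Q[...,0]-.579)<.025)&(abs(Q[...,1]-.106)<.025); print("knob",k.sum(),ob(Q[k]),np.round(np.median(Q[k],0),4))
g=(z>.01)&(z<.018)&(abs(Q[...,0]-.6)<.11)&(abs(Q[...,1]-.09)<.08)&(H[...,1]<60)
print("spanner",g.sum(),ob(Q[g]))
s=snapshot("scene");T=pts(s);h=cv2.cvtColor(s["image"],cv2.COLOR_RGB2HSV)
cv2.imwrite("pics/s3.png",s["image"][:,:,::-1])
b=(h[...,0]>100)&(h[...,0]<130)&(h[...,1]>130)&(abs(T[...,1]+.1)<.1)&(abs(T[...,0]-.66)<.05)&(T[...,2]>.01)
nl,L=cv2.connectedComponents(b.astype(np.uint8))
for i in range(1,nl):
    if (L==i).sum()>30: print("blue",(L==i).sum(),np.round(T[L==i].mean(0),3),np.round(np.percentile(T[L==i][:,2],[2,98]),3))
E
```

```text
clock: 8.25
eef_pos: [0.6633, -0.0959, 0.0301]
tool_rot: [-2.279, -2.16, 0.002]
ft_force: [-1.7, -0.3, 0.5]
width: 0.0386
grip_force: 0.0
clock: 8.75
eef_pos: [0.6656, -0.0958, 0.1735]
tool_rot: [2.277, 2.158, 0.005]
ft_force: [0.4, 0.8, -0.0]
width: 0.0428
grip_force: 0.0
clock: 9.25
eef_pos: [0.5927, 0.0743, 0.1709]
tool_rot: [2.66, 1.67, 0.004]
ft_force: [0.4, -0.1, 1.1]
width: 0.0425
grip_force: 0.0
clock: 9.75
eef_pos: [0.5794, 0.1047, 0.1693]
tool_rot: [2.723, 1.565, 0.001]
ft_force: [0.6, -0.3, -0.4]
width: 0.0424
grip_force: 0.0
eef [0.5794 0.1047 0.1693] [2.72318159e+00 1.56472632e+00 5.03485851e-04]
plate 2872 ([579.5, 106.3], [76.0, 54.0], 60.3)
knob 379 ([579.3, 106.3], [19.0, 19.0], 16.3) [0.5802 0.1075 0.0662]
spanner 1423 ([610.7, 90.8], [34.0, 155.0], 62.6)
blue 173 [ 0.67  -0.063  0.037] [0.011 0.054]
blue 242 [ 0.664 -0.14   0.038] [0.011 0.054]
```

View pics/w3.png

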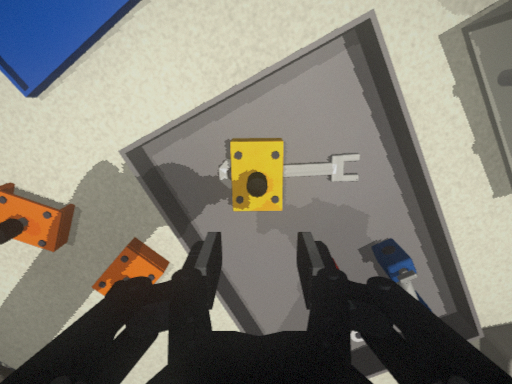

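The bracket knob is at (257,184) and the spanner at (293,170), with its open jaw on the right at (345,167). The coupler at (400,265) stands in the other half. I'll grip the knob and lift.

```bash
python3 -m creep '0 0.011 -0.25 0 0 0 0;0 0 -0.25 0 0 0 0;0 0 -0.2 0 0 0 0;0 0 -0.12 0 0 0 0;0 0 -0.06 0 0 0 0'
python3 -m creep '0 0 -0.01 0 0 0 0;0 0 0 0 0 0 0;0 0 0 0 0 0 -1;0 0 0 0 0 0 -1;0 0 0 0 0 0 -1'
python3 -m creep '0 0 0 0 0 0 -1;0 0 0 0 0 0 -1;0 0 0 0 0 0 -1;0 0 0 0 0 0 -1;0 0 0 0 0 0 -1'
python3 -m creep '0 0 0.1 0 0 0 -1;0 0 0.15 0 0 0 -1;0 0 0.15 0 0 0 -1;0 0 0 0 0 0 -1;0 0 0 0 0 0 -1'
```

```text
clock: 10.35
eef_pos: [0.5775, 0.107, 0.0348]
tool_rot: [-2.722, -1.567, 0.005]
ft_force: [-0.6, -0.7, -0.2]
width: 0.0426
grip_force: 0.0
clock: 10.85
eef_pos: [0.5796, 0.1084, 0.0368]
tool_rot: [2.721, 1.568, 0.003]
ft_force: [-0.6, -0.4, 5.3]
width: 0.0181
grip_force: 58.4
clock: 11.35
eef_pos: [0.5795, 0.1084, 0.0368]
tool_rot: [2.721, 1.568, 0.003]
ft_force: [-1.5, -0.3, 5.4]
width: 0.0186
grip_force: 58.5
clock: 11.85
eef_pos: [0.5787, 0.108, 0.0957]
tool_rot: [2.722, 1.568, 0.001]
ft_force: [0.7, -0.6, -1.9]
width: 0.018
grip_force: 58.9
```

```bash
python3 -m creep '-0.069 -0.2255 0 0 0 0.0253 -1;-0.069 -0.2255 0 0 0 0.0253 -1;-0.069 -0.2255 0 0 0 0.0253 -1;-0.069 -0.2255 0 0 0 0.0253 -1;-0.069 -0.2255 0 0 0 0.0253 -1'
python3 -m creep '-0.069 -0.2255 0 0 0 0.0253 -1;0 0 0 0 0 0 -1;0 0 0 0 0 0 -1;0 0 0 0 0 0 -1;0 0 0 0 0 0 -1'
python3 - <<'E'
from h import *
st,im,H,Q=wrist("w4")
z=Q[...,2]
print("eef",np.round(st["eef_pos"],4),st["tool_rot"])
y=(H[...,0]>20)&(H[...,0]<35)&(H[...,1]>130)&(z>.07)
print("plate",y.sum(),ob(Q[y]),np.round(np.percentile(z[y],[5,50,95]),4))
E
```

```text
clock: 12.35
eef_pos: [0.525, -0.0623, 0.094]
tool_rot: [-2.354, -2.078, 0.003]
ft_force: [-0.2, -0.5, -1.3]
width: 0.0181
grip_force: 58.8
clock: 12.85
eef_pos: [0.5168, -0.0931, 0.0952]
tool_rot: [-2.271, -2.17, -0.001]
ft_force: [-0.3, -0.7, -1.6]
width: 0.0179
grip_force: 58.8
eef [ 0.5168 -0.0931  0.0952] [-2.27115162e+00 -2.16953806e+00 -7.29212240e-04]
plate 5638 ([518.5, -79.1], [90.0, 95.0], 40.5) [0.0825 0.0898 0.1106]
```

```bash
python3 -m creep '0 0 -0.15 0 0 0 -1;0 0 -0.12 0 0 0 -1;0 0 -0.06 0 0 0 -1;0 0 -0.02 0 0 0 -1;0 0 0 0 0 0 -1'
python3 -m creep '0 0 -0.01 0 0 0 -1;0 0 -0.01 0 0 0 -1;0 0 -0.008 0 0 0 -1;0 0 0 0 0 0 -1;0 0 0 0 0 0 -1'
```

```text
clock: 13.4
eef_pos: [0.5168, -0.0944, 0.0429]
tool_rot: [-2.274, -2.168, -0.0]
ft_force: [-0.2, 0.1, -1.1]
width: 0.0179
grip_force: 58.9
clock: 13.9
eef_pos: [0.5166, -0.0949, 0.0389]
tool_rot: [2.274, 2.167, 0.0]
ft_force: [-0.1, 0.6, -1.3]
width: 0.0184
grip_force: 58.9
```

```bash
python3 -m creep '0 0 -0.006 0 0 0 -1;0 0 -0.006 0 0 0 -1;0 0 0 0 0 0 -1;0 0 0 0 0 0 -1;0 0 0 0 0 0 -1'
python3 -m creep '0 0 -0.005 0 0 0 -1;0 0 0 0 0 0 -1;0 0 0 0 0 0 -1;0 0 0 0 0 0 -1;0 0 0 0 0 0 -1'
```

```text
clock: 14.4
eef_pos: [0.5166, -0.0949, 0.0369]
tool_rot: [2.274, 2.167, 0.0]
ft_force: [0.1, -0.6, -1.9]
width: 0.0184
grip_force: 59.1
clock: 14.9
eef_pos: [0.5166, -0.0949, 0.0368]
tool_rot: [2.274, 2.167, -0.001]
ft_force: [-2.8, 0.1, 5.4]
width: 0.0181
grip_force: 59.8
```

```bash
python3 -m creep '0 0 0 0 0 0 -0.6;0 0 0 0 0 0 -0.2;0 0 0 0 0 0 -0.1;0 0 0 0 0 0 -0.1;0 0 0.05 0 0 0 -0.1'
python3 -m creep '0 0 0.12 0 0 0 -0.1;0 0 0.2 0 0 0 -0.1;0 0 0.25 0 0 0 -0.1;0 0 0.2 0 0 0 -0.1;0 0 0.08 0 0 0 0'
python3 -m creep '0.0697 0.1376 0 0 0 0.0404 0;0.0697 0.1376 0 0 0 0.0404 0;0.0697 0.1376 0 0 0 0.0404 0;0.0697 0.1376 0 0 0 0.0404 0;0.0697 0.1376 0 0 0 0.0404 0'
python3 -m creep '0.0697 0.1376 0 0 0 0.0404 0;0.0697 0.1376 0 0 0 0.0404 0;0.0697 0.1376 0 0 0 0.0404 0;0.0697 0.1376 0 0 0 0.0404 0;0 0 0 0 0 0 0'
python3 -m creep '0 0 0 0 0 0 0;0 0 0 0 0 0 0;0 0 0 0 0 0 0;0 0 0 0 0 0 0;0 0 0 0 0 0 0'
python3 - <<'E'
from h import *
st,im,H,Q=wrist("w5")
z=Q[...,2]
print("eef",np.round(st["eef_pos"],4),st["tool_rot"])
g=(z>.01)&(z<.018)&(abs(Q[...,0]-.61)<.09)&(abs(Q[...,1]-.09)<.07)&(H[...,1]<60)
print("spanner",g.sum(),ob(Q[g]),np.median(z[g]))
fl=(abs(Q[...,0]-.61)<.09)&(abs(Q[...,1]-.09)<.07)&(z<.01);print("floor",np.median(z[fl]))
X=Q[g][:,:2]-[.6107,.0908];d=np.array([np.cos(np.radians(-27.4)),np.sin(np.radians(-27.4))]);n=np.array([-d[1],d[0]])
s=X@d;t=X@n;m=abs(s)<.03;print("shank t",np.percentile(t[m],[3,50,97]),np.polyfit(s[m],t[m],1),s.min(),s.max())
s=snapshot("scene");T=pts(s);h=cv2.cvtColor(s["image"],cv2.COLOR_RGB2HSV)
cv2.imwrite("pics/s5.png",cv2.resize(s["image"][150:340,180:410,::-1],None,fx=3,fy=3))
y=(h[...,0]>20)&(h[...,0]<35)&(h[...,1]>150)&(abs(T[...,2]-.03)<.006)&(T[...,0]<.56)&(T[...,0]>.46)
print("plate",ob(T[y]),np.median(T[y][:,2]))
E
```

```text
clock: 15.4
eef_pos: [0.5157, -0.0947, 0.0431]
tool_rot: [-2.273, -2.166, 0.002]
ft_force: [0.5, -0.9, 1.0]
width: 0.0383
grip_force: 0.0
clock: 15.9
eef_pos: [0.5186, -0.0948, 0.1748]
tool_rot: [2.271, 2.164, 0.005]
ft_force: [0.5, 0.5, -0.1]
width: 0.0426
grip_force: 0.0
clock: 16.4
eef_pos: [0.5686, 0.0091, 0.1705]
tool_rot: [-1.477, -2.771, 0.001]
ft_force: [0.1, -1.1, -0.1]
width: 0.0425
grip_force: 0.0
clock: 16.9
eef_pos: [0.6106, 0.0951, 0.1706]
tool_rot: [-0.732, -3.053, -0.006]
ft_force: [-1.0, 0.6, -0.6]
width: 0.0429
grip_force: 0.0
clock: 17.4
eef_pos: [0.6106, 0.0903, 0.1713]
tool_rot: [0.743, 3.052, -0.0]
ft_force: [-0.2, 0.8, 0.0]
width: 0.0428
grip_force: 0.0
eef [0.6106 0.0903 0.1713] [ 7.43379909e-01  3.05205183e+00 -4.97752830e-04]
spanner 2118 ([610.8, 89.4], [33.0, 153.0], 61.7) 0.014379658219133062
floor 0.006439541667328963
shank t [-0.00684473 -0.00015143  0.00653305] [-0.00386806 -0.00021901] -0.07590874089793866 0.07720357803631693
plate ([515.9, -97.9], [76.0, 56.0], 86.1) 0.029891973706047625
```

View pics/s5.png

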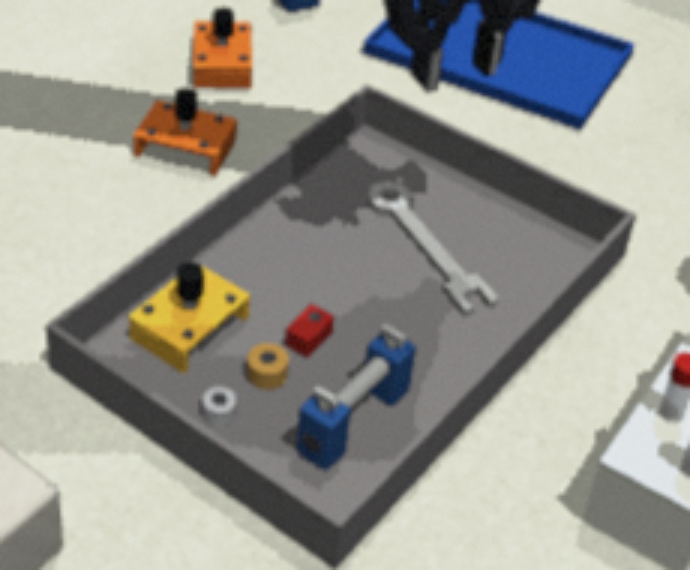

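Both pieces stand upright: the yellow bracket at (190,310) and the coupler at (355,395) in the crop. The spanner lies free at (430,240). I'll descend on the shank.

```bash
python3 -m creep '0 0.002 -0.28 0 0 0 0;0 0 -0.28 0 0 0 0;0 0 -0.25 0 0 0 0;0 0 -0.13 0 0 0 0;0 0 -0.07 0 0 0 0'
python3 -m creep '0 0 -0.04 0 0 0 0;0 0 -0.02 0 0 0 0;0 0 -0.015 0 0 0 0;0 0 -0.01 0 0 0 0;0 0 0 0 0 0 0'
python3 -m creep '0 0 0 0 0 0 0;0 0 0 0 0 0 -1;0 0 0 0 0 0 -1;0 0 0 0 0 0 -1;0 0 0 0 0 0 -1'
python3 -m creep '0 0 0 0 0 0 -1;0 0 0 0 0 0 -1;0 0 0 0 0 0 -1;0 0 0 0 0 0 -1;0 0 0 0 0 0 -1'
```

```text
clock: 18.0
eef_pos: [0.6092, 0.0907, 0.0174]
tool_rot: [-0.741, -3.05, 0.002]
ft_force: [-0.2, 0.3, -0.3]
width: 0.0425
grip_force: 0.0
clock: 18.5
eef_pos: [0.6111, 0.0913, 0.0075]
tool_rot: [0.742, 3.052, 0.001]
ft_force: [0.7, -0.6, -0.1]
width: 0.0428
grip_force: 0.0
clock: 19.0
eef_pos: [0.6108, 0.0913, 0.0074]
tool_rot: [0.742, 3.052, 0.0]
ft_force: [-0.5, 0.1, 4.7]
width: 0.0115
grip_force: 59.3
clock: 19.5
eef_pos: [0.6108, 0.0913, 0.0073]
tool_rot: [0.742, 3.052, 0.0]
ft_force: [-0.9, -0.4, 5.6]
width: 0.0116
grip_force: 59.5
```

```bash
python3 -m creep '0 0 0.05 0 0 0 -1;0 0 0.12 0 0 0 -1;0 0 0.2 0 0 0 -1;0 0 0.2 0 0 0 -1;0 0 0.1 0 0 0 -1'
python3 -m creep '-0.0697 0.209 0 0 0 0.0205 -1;-0.0697 0.209 0 0 0 0.0205 -1;-0.0697 0.209 0 0 0 0.0205 -1;-0.0697 0.209 0 0 0 0.0205 -1;-0.0697 0.209 0 0 0 0.0205 -1'
python3 -m creep '-0.0697 0.209 0 0 0 0.0205 -1;-0.0697 0.209 0 0 0 0.0205 -1;-0.0697 0.209 0 0 0 0.0205 -1;-0.0697 0.209 0 0 0 0.0205 -1;0 0 0 0 0 0 -1'
python3 -m creep '0 0 0 0 0 0 -1;0 0 0 0 0 0 -1;0 0 0 0 0 0 -1;0 0 0 0 0 0 -1;0 0 0 0 0 0 -1'
python3 - <<'E'
from h import *
st,im,H,Q=wrist("w6")
z=Q[...,2]
print("eef",np.round(st["eef_pos"],4),st["tool_rot"])
b=(H[...,0]>100)&(H[...,0]<130)&(H[...,1]>130)&(z<.03)&(Q[...,1]>.25)&(Q[...,1]<.5)&(Q[...,0]>.38)&(Q[...,0]<.66)
print("tray",ob(Q[b]))
g=(H[...,1]<60)&(z>.08)&(z<.16)&(H[...,2]>90);print("spanner",g.sum(),ob(Q[g]),np.percentile(z[g],[3,50,97]))
E
```

```text
clock: 20.0
eef_pos: [0.6123, 0.092, 0.1111]
tool_rot: [0.741, 3.048, 0.004]
ft_force: [-0.4, 0.1, -0.6]
width: 0.0116
grip_force: 58.8
clock: 20.5
eef_pos: [0.5577, 0.2488, 0.1076]
tool_rot: [-0.239, -3.132, 0.0]
ft_force: [0.3, 0.1, -1.1]
width: 0.0115
grip_force: 58.8
clock: 21.0
eef_pos: [0.5125, 0.3797, 0.1084]
tool_rot: [0.176, -3.135, -0.009]
ft_force: [-0.4, 0.3, -0.7]
width: 0.0113
grip_force: 58.8
clock: 21.5
eef_pos: [0.5171, 0.3726, 0.1074]
tool_rot: [-0.159, 3.137, -0.0]
ft_force: [1.5, 0.2, -1.2]
width: 0.0116
grip_force: 58.8
eef [0.5171 0.3726 0.1074] [-1.59272753e-01  3.13741435e+00 -3.85147787e-04]
tray ([514.4, 372.8], [207.0, 139.0], 5.7)
spanner 6572 ([513.0, 358.9], [144.0, 53.0], 3.1) [0.11324581 0.11438366 0.11560095]
```

View pics/w6.png

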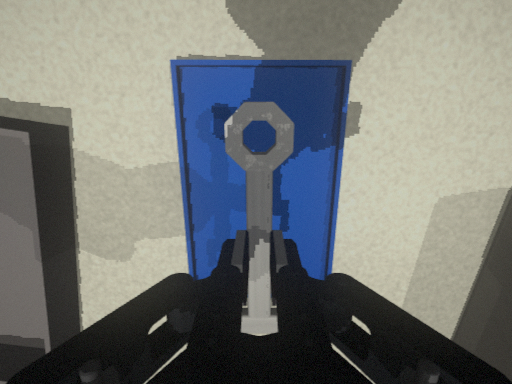

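The spanner is level, with its ring at (260,138), centred and lengthwise over the blue tray. I'll lower it.

```bash
python3 -m creep '0 0 -0.25 0 0 0 -1;0 0 -0.22 0 0 0 -1;0 0 -0.1 0 0 0 -1;0 0 -0.05 0 0 0 -1;0 0 -0.02 0 0 0 -1'
python3 -m creep '0 0 -0.01 0 0 0 -1;0 0 0 0 0 0 -1;0 0 0 0 0 0 -1;0 0 0 0 0 0 -1;0 0 0 0 0 0 -1'
```

```text
clock: 22.05
eef_pos: [0.5167, 0.3738, 0.0115]
tool_rot: [-0.161, 3.137, 0.001]
ft_force: [-1.1, -0.1, -0.5]
width: 0.0116
grip_force: 58.8
clock: 22.55
eef_pos: [0.5168, 0.3735, 0.0104]
tool_rot: [-0.161, 3.137, 0.001]
ft_force: [-0.0, 0.1, -0.8]
width: 0.0114
grip_force: 58.8
```

```bash
python3 -m creep '0 0 -0.01 0 0 0 -1;0 0 0 0 0 0 -1;0 0 -0.007 0 0 0 -1;0 0 0 0 0 0 -1;0 0 0 0 0 0 -1'
python3 -m creep '0 0 -0.006 0 0 0 -1;0 0 0 0 0 0 -1;0 0 0 0 0 0 -1;0 0 0 0 0 0 -1;0 0 0 0 0 0 -1'
```

```text
clock: 23.05
eef_pos: [0.5165, 0.3734, 0.0073]
tool_rot: [0.161, -3.137, -0.0]
ft_force: [0.2, -0.3, -0.7]
width: 0.0116
grip_force: 58.8
clock: 23.55
eef_pos: [0.5166, 0.3734, 0.0065]
tool_rot: [0.161, -3.137, -0.0]
ft_force: [-0.0, 0.8, -0.8]
width: 0.0115
grip_force: 58.9
```

```bash
python3 -m creep '0 0 -0.005 0 0 0 -1;0 0 0 0 0 0 -1;0 0 0 0 0 0 -1;0 0 0 0 0 0 -1;0 0 0 0 0 0 -1'
```

```text
clock: 24.05
eef_pos: [0.5166, 0.3735, 0.0064]
tool_rot: [-0.161, 3.137, -0.0]
ft_force: [-1.5, -1.8, 6.0]
width: 0.0119
grip_force: 59.6
```

Contact. I'll release, rise and check.

```bash
python3 -m creep '0 0 0 0 0 0 -0.6;0 0 0 0 0 0 -0.3;0 0 0 0 0 0 0;0 0 0 0 0 0 0;0 0 0.03 0 0 0 0'
python3 -m creep '0 0 0.1 0 0 0 0;0 0 0.25 0 0 0 0;0 0 0.3 0 0 0 0;0 0 0.3 0 0 0 0;0 0 0.3 0 0 0 0'
python3 -m creep '-0.15 -0.1 0 0 0 0 0;-0.15 -0.1 0 0 0 0 0;0 0 0 0 0 0 0;0 0 0 0 0 0 0;0 0 0 0 0 0 0'
python3 - <<'E'
from h import *
st,im,H,Q=wrist("w7");z=Q[...,2]
g=(H[...,1]<60)&(z>.008)&(z<.02)&(abs(Q[...,0]-.517)<.09)&(abs(Q[...,1]-.373)<.06)
print("spanner",g.sum(),ob(Q[g]),np.percentile(z[g],[3,50,97]))
s=snapshot("scene");cv2.imwrite("pics/s7.png",cv2.resize(s["image"][95:335,110:410,::-1],None,fx=2.5,fy=2.5))
E
```

```text
clock: 24.55
eef_pos: [0.5162, 0.373, 0.0097]
tool_rot: [0.162, -3.136, 0.001]
ft_force: [0.6, -0.2, -0.4]
width: 0.0424
grip_force: 0.0
clock: 25.05
eef_pos: [0.5162, 0.3737, 0.2009]
tool_rot: [-0.163, 3.136, 0.001]
ft_force: [-0.3, -1.0, -1.1]
width: 0.0429
grip_force: 0.0
clock: 25.55
eef_pos: [0.4725, 0.3438, 0.1984]
tool_rot: [-0.161, 3.136, 0.002]
ft_force: [0.3, 1.6, -1.0]
width: 0.0429
grip_force: 0.0
spanner 1573 ([517.6, 373.2], [155.0, 32.0], 6.3) [0.01155747 0.01334644 0.01469859]
```

View pics/s7.png

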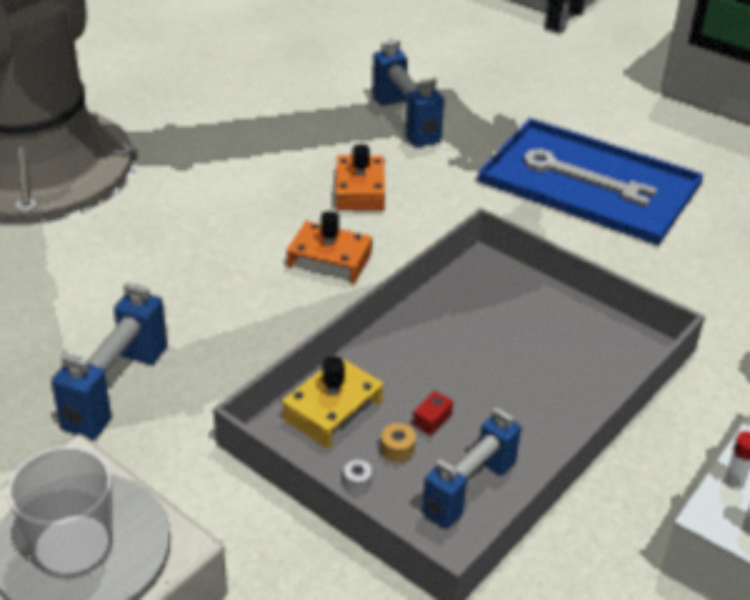

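The spanner lies flat and lengthwise in the tray at (590,175). The bracket (332,395) and the coupler (475,465) stand upright in the bin, the small parts are in place and the beaker is untouched.

```bash
python3 -c "
from cell import hand_in;print(hand_in())"
```

```text
the job is handed in; nothing more can be done
None
```

I handed the job in after about 26 s of robot time: the spanner lies flat and lengthwise in the blue tray, the coupler and yellow bracket stand upright on the bin floor, the small parts are still in the bin, and the beaker was not touched.

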